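# Shut off the tagged air valve under the sliding cover

## Robot

A 6-joint arm with a two-finger parallel gripper is mounted at the origin on the work surface. World frame = base frame: x ahead of the robot, y to its left, z up, the work surface at z = 0. Lengths are in m, angles in rad, forces in N, time in s.
With the tool pointing down it reaches from about 0.425 to 0.95 m from the base axis. Payload 3.5 kg.
Tool frame: the origin (TCP) lies midway between the tips of the shut fingers; the grasp point (between the pads) lies ctrl.grasp_offset behind it (ctrl.grasp_offset is the distance from the TCP to the grasp point, in m); x points along the fingers, y is the direction in which the jaws open and shut, and the axes are right-handed (so a half turn about x gives the same grasp; the last joint's range is limited). The gripper opens to 85 mm and grips with 20 to 120 N. Pads are 22 mm wide; open, the fingers measure 114 mm over their backs; the gripper's body (76 mm by 85 mm) begins 54 mm behind the grasp point. The pads swing forward as they close: fully open they stand 13 mm farther back than shut.
Start: joints at [-1.359, 0.286, 1.577, -0, 1.279, -0.15], TCP at [0.239, -0.631, 0.231] pointing down, gripper open.
Joint ranges: [-2.77, 2.77], [-0.9, 2.22], [0.21, 2.48], [-1.53, 4.67], [0.24, 2.81], [-2.84, 2.84]. Speed limits (rad/s): [2.79, 2.79, 3.14, 3.14, 3.14, 3.14].

## Interface

Orientations are given as a unit quaternion [x, y, z, w].
In Python, from plant import readout, read_camera, sign_off, ctrl gives the robot as it stands.
- The arm moves only by the tool drive_tool, never from a script. Its argument "steps" is a list of rows, each a list of 5 numbers: the shift along the tool's x, y, z in cm, then the turn about the tool's x in degrees, then the opening, from 0 (shut) to 1 (fully open). A call has 1 to 10 rows; each row shifts and turns the commanded pose from where the row before left it, along the tool's axes as they then stand; what a row does not reach is not made up. A row lasts 1/10 s, in which the tool goes at most 50 mm and 8.59 degrees, less where a joint would pass 70% of its speed; a pose out of reach is approached as far as the arm can. A call is refused whole if a number of a shift passes 5 or a number of a turn 8.59, either way. A call with a gripper value outside its range is refused whole. The fingers move at their own pace and stop on an object; "force" is the grip in N (left out, the last holds). Time passes only in rows, so rows that do not move let the fingers close. It gives the time, the measured TCP pose, the force and the opening at its end, in the units of the state.
- readout.get_state(): the state, without advancing time (a new reading comes with each control period).
- read_camera(name): name is "side" or "top"; returns a dict with "frame" (480x640x3 uint8, red, green, blue), "vertical_fov" (degrees; the focal length in pixels is half the picture's height over the tangent of half this angle, whatever the lens; pixels are square), "cx", "cy" (the principal point, pixels), "k1" (the pictures are not rectified: a ray, as slopes to the right and down, at radius r is drawn at 1 + k1 r^2 times it, then the intrinsics apply), "eye" and "orientation" of the camera in the world. Camera axes: x right, y up, looking along -z (the intrinsics and any distortion apply to the point x, -y, -z); pixel columns grow to the right and rows downward; lengths in m; the calibration is good to about 2 mm. A picture is of the moment at which its call begins. There is no depth.
- sign_off(): hands the job in, once; it reports no verdict.
The state is a dict: "time": time; "qpos": joint angles; "dq": joint speeds; "joint_efforts": joint torques, N m; "eef_pos": TCP position; "tcp_rot": TCP orientation; "contact_force": force on the tool from outside, world axes, zero at the start; "wrist_torque": the same for the moment, N m; "opening": opening from 0.0 (shut) to 1.0 (fully open).
Only numpy, scipy, OpenCV 4.12 (cv2) and the standard library are available. Lean on these libraries where they do the work, as an engineer would, in place of code of your own. Each camera call takes 0.05 s, during which the arm holds its last target. There are 200 camera calls.

## Task

Working with the fingertips only and lifting nothing, push the sliding cover of the compressed-air manifold box by its handle all the way to the left, onto the closed half of the box, and leave it there. Then shut the valve that carries the round metal tag: push its lever a quarter turn clockwise until it lies crosswise against its stop. Leave the other two valves open as they are and do not disturb the things around.

Things in the scene. Friction and masses are not known exactly. Their poses are not given: they have to be found in the camera images.
- box: Grey steel compressed-air manifold box fixed on the bench, 164 x 640 x 115 mm (x, y, z); origin at the centre of its underside, x away from the robot, y along it to the left, z up. 4 mm walls, 115 mm high all round: the long walls guide the cover, the left end wall stops it. Right half: open-topped valve bay; left half: fixed top at height 106. A regulator 145 mm tall stands off its left end.
- bay (a point): Centre of the valve bay's open mouth, 115 mm above the bench, axes as the box; the bay reaches 155 mm to either side along y and 78 mm along x. In it three equal quarter-turn ball valves with upright stems stand 80 mm apart, at y = -85, -5 and +75 and x = +20 mm from here; which one is tagged varies. Under the levers lie pipes and valve bodies up to 53 mm above the bench; couplers stand 33 mm out of the front.
- cover: Loose flat steel sliding cover, 152 x 310 x 3 mm, about 0.8 kg, lying on ledges between the long walls (underside 108 mm above the bench); origin at the centre of its underside, axes as the box. Not fastened: it slides along the box's y with a few newtons of friction. At the start it hides the bay (its centre at box y -158 to -135 mm); fully left against the end wall its centre is at +161 mm.
- cover_bar (a point): Middle of the crossbar of the bow handle at the cover's centre: round steel bar 10 mm thick, 90 mm long along the cover's x, 138 mm above the bench (30 mm above the cover's underside), with a post at each end and 22 mm of free height under it. Axes as the cover.
- lever_tag (a joint): Angle of the tagged valve's lever about its upright stem: 0 = open, pointing along its pipe to the front (box -x); 1.571 = shut against its stop, crosswise, pointing left (box +y). Starts at 0 to 0.35. It closes clockwise seen from above. Dry friction 0.3 N m (about 7 N at 45 mm from the stem); it stays where it is left.
- lever_tag_stem (a point): Point on the stem axis of the tagged valve at mid height of its lever, 81 mm above the bench. This valve alone carries a plain round metal tag, a 36 mm disc lying flat on the lever under the stem nut (top of nut at 90 mm). Axes turn with the lever: -x points to its free end.
- lever_tag_end (a point): Free end of the tagged valve's lever, 62 mm from the stem axis, at mid height (81 mm above the bench). The lever's black grip is 16 mm wide and 12 mm thick and reaches from 20 to 62 mm from the stem. Axes as lever_tag_stem.
- lever_b_end (a point): Free end of the lever of one of the two untagged valves, 62 mm from its stem, 81 mm above the bench; same lever, but with a bare stem nut and no round tag. It stands about open (pointing to the front).
- lever_c_end (a point): Free end of the lever of one of the two untagged valves, 62 mm from its stem, 81 mm above the bench; same lever, but with a bare stem nut and no round tag. It stands about open (pointing to the front).
- spanner: Bystander: open-ended spanner, 190 mm, lying on the bench behind the box; origin at the centre of its underside.
- screwdriver: Bystander: screwdriver, 200 mm, lying on the bench behind the box; origin at the centre of its underside.
- sealant: Bystander: small white bottle of thread sealant, diameter 42, height 105 mm, standing behind the box; origin at the centre of its underside.
- coupling: Bystander: loose brass pipe coupling, 70 mm long, 31 mm thick, lying on the bench in front of the box; origin at the centre of its underside.
- grease_tin: Bystander: closed round metal tin, diameter 84, height 85 mm, on the bench to the right; origin at the centre of its underside.
- tube_coil: Bystander: coil of thin steel tube, diameter 125, height 45 mm, on the bench to the right; origin at the centre of its underside.
- mug: Bystander: white mug, diameter 80, height 92 mm, on the bench to the left near the robot; origin at the centre of its underside.

How it is judged:
On the way, in this order (a step that is already met when the one before it is completed fails the run):
1. the cover has been slid to the left, clear of the valve compartment, while the tagged valve is still open (y of cover in the frame of box above 0.13 m and z of cover in the frame of box below 0.114 m and value of joint lever_tag below 0.6 rad), for 0.2 s.
2. the tagged valve is pushed shut, with the cover parked (value of joint lever_tag above 1.45 rad and y of cover in the frame of box above 0.13 m and z of cover in the frame of box below 0.114 m), for 0.2 s.
At the end, for the whole second after the job is handed in: The cover lies flat on its ledges on the closed half, within about 30 mm of its left stop; the tagged valve's lever is within 7 degrees (0.12 rad) of its shut stop; the ends of the other two levers are within 12 mm of where they were; cover and lever are at rest (all of step 2 and velocity of joint lever_tag between -0.05 and 0.05 rad/s and linear speed of cover below 0.02 m/s and distance of each of lever_b_end, lever_c_end from where it was at the start of the episode below 0.012 m); the robot touches nothing.
It fails at once if the cover is lifted or tipped off its ledges instead of slid (z of cover in the frame of box above 0.122 m or angle between cover's own z axis and vertical above 0.12 rad).
It fails at once if the lever of an untagged valve is moved by more than 12 mm at its end (distance of any of lever_b_end, lever_c_end from where it was at the start of the episode above 0.012 m).
It fails at once if one of the things lying or standing about is moved by more than 30 mm or tipped or lifted (distance of any of spanner, screwdriver, sealant, coupling, grease_tin, tube_coil, mug from where it was at the start of the episode above 0.03 m or angle between any of sealant, grease_tin, mug's own z axis and vertical above 0.4 rad).
It also fails if it takes over 54 s, if anything falls off the work surface, if the arm or the gripper's body presses on something with over 40 N, if the wrist force passes 120 N, or if a joint passes its speed limit or range.

## Working session

There is one attempt and no reset: what is moved stays moved. The work goes in short steps, Python scripts to look and compute and a tool call to move; the robot and the scene stay as the last step left them, time stands still between calls to the robot, and variables do not carry over. Pictures are saved under pics/ and viewed, about 8 in all and at most 12, crops included, and the job is handed in when it is done.

Besides the shell and the picture viewer there is one more tool, called after ">>>" as name(argument=value, ...) on one line, values as JSON. drive_tool: Moves the arm, as the interface text tells. Its arguments: {"type":"object","properties":{"steps":{"type":"array","items":{"type":"array","items":{"type":"number"}}},"force":{"type":"number"}},"required":["steps"]}

```bash
mkdir -p pics
cat > h.py <<'E'
import numpy as np, cv2
from scipy.spatial.transform import Rotation as R
from plant import readout, read_camera, sign_off, ctrl
def cam(n):
    c=read_camera(n); f=240/np.tan(np.radians(c["vertical_fov"])/2)
    c["K"]=np.array([[f,0,c["cx"]],[0,f,c["cy"]],[0,0,1]]); c["D"]=np.array([c["k1"],0,0,0,0.])
    c["R"]=R.from_quat(c["orientation"]).as_matrix(); c["eye"]=np.array(c["eye"]); return c
def ray(c,uv):
    p=cv2.undistortPointsIter(np.array(uv,float).reshape(-1,1,2),c["K"],c["D"],None,None,(3,50,1e-9)).reshape(-1,2) if hasattr(cv2,'undistortPointsIter') else cv2.undistortPoints(np.array(uv,float).reshape(-1,1,2),c["K"],c["D"]).reshape(-1,2)
    d=np.c_[p[:,0],-p[:,1],-np.ones(len(p))]@c["R"].T
    return d
def onz(c,uv,z):
    d=ray(c,uv); return c["eye"]+d*((z-c["eye"][2])/d[:,2])[:,None]
def proj(c,P):
    q=(np.atleast_2d(P)-c["eye"])@c["R"]; x=q[:,0]/-q[:,2]; y=-q[:,1]/-q[:,2]; s=1+c["k1"]*(x*x+y*y)
    return np.c_[c["K"][0,0]*x*s+c["cx"],c["K"][0,0]*y*s+c["cy"]]
def save(c,n,box=None,k=1):
    im=c["frame"][:,:,::-1]
    if box: im=im[box[1]:box[3],box[0]:box[2]]
    cv2.imwrite("pics/"+n,cv2.resize(im,None,fx=k,fy=k,interpolation=cv2.INTER_CUBIC))
E
python3 - <<'E'
from h import *
for n in("top","side"):
    c=cam(n); save(c,n+"0.png"); print(n,c["eye"],c["vertical_fov"],c["k1"],c["cx"],c["cy"],c["R"].round(2).tolist())
s=readout.get_state();print({k:np.round(v,3) for k,v in s.items()}, ctrl.grasp_offset)
print(R.from_quat(s["tcp_rot"]).as_matrix().round(2))
E
```

```text
top [ 0.32185844 -0.04617151  1.59200055] 51.36791168072622 -0.13545670106654048 327.9263124067401 234.41772930029995 [[0.01, 0.99, -0.14], [-1.0, 0.01, 0.01], [0.01, 0.14, 0.99]]
side [ 0.33175246 -0.89317659  1.19679522] 46.382944149160494 -0.01613529791793609 323.3954797332253 236.3031119728481 [[0.97, 0.19, -0.14], [-0.23, 0.76, -0.61], [-0.01, 0.62, 0.78]]
{'time': np.float64(0.1), 'qpos': array([-1.359,  0.287,  1.578,  0.   ,  1.279, -0.15 ]), 'dq': array([ 0.004, -0.001, -0.004,  0.   ,  0.   , -0.001]), 'joint_efforts': array([ 1.000e-03, -4.073e+01, -2.937e+01, -0.000e+00,  3.000e-03,
        0.000e+00]), 'eef_pos': array([ 0.239, -0.631,  0.23 ]), 'tcp_rot': array([-0.696, -0.128,  0.696, -0.126]), 'contact_force': array([ 0.302, -0.497, -0.517]), 'wrist_torque': array([ 0.014, -0.039, -0.002]), 'opening': np.float64(0.998)} 0.0187
[[-0.    0.35 -0.94]
 [ 0.   -0.94 -0.35]
 [-1.   -0.   -0.  ]]
```

View pics/top0.png

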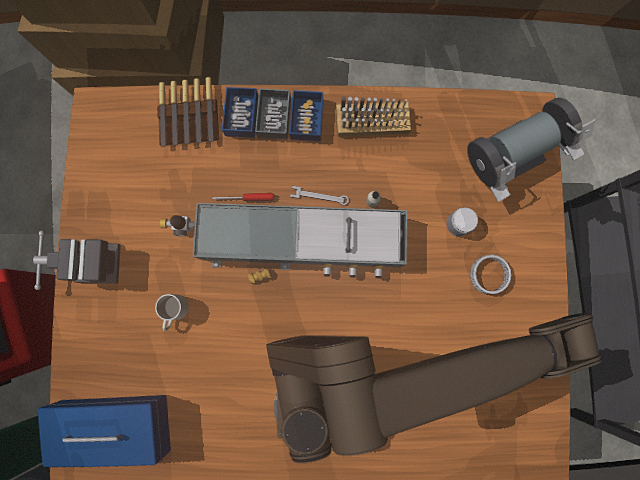

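View pics/side0.png

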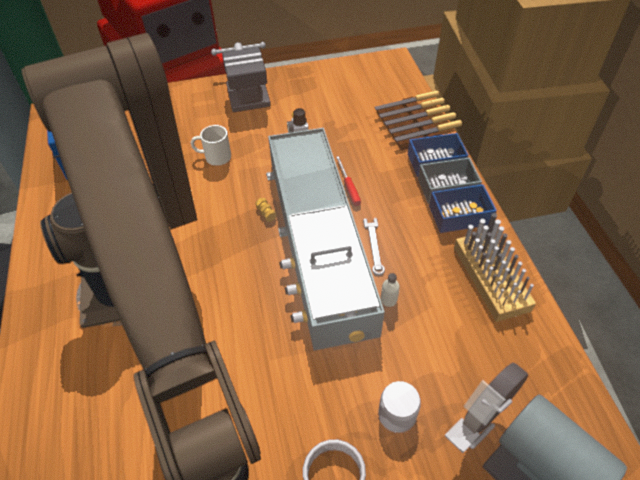

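The top view shows the box with rim corners near (197,204), (407,211), (405,265) and (194,264). The handle bar runs from about (350,218) to (349,251). The side view shows the bar from about (312,260) to (350,250).

Run:
```python
from h import *
c=cam("top"); save(c,"top_crop.png",(180,190,420,290),3.3)
P=onz(c,[(197,204),(407,211),(405,265),(194,264)],.115);print(P.round(3))
print(np.linalg.norm(np.roll(P,-1,0)-P,axis=1))
g=cv2.cvtColor(c["frame"],cv2.COLOR_RGB2GRAY)
# bar: dark on bright cover
sub=g[222:248,335:365]; print(sub[::5])
hb=onz(c,[(350,218),(349,251)],.138);print(hb.round(3))
d=cam("side"); save(d,"side_crop.png",(250,120,400,360),2.4)
hs=onz(d,[(312,260),(350,250)],.138);print(hs.round(3))
```

```text
[[ 0.619  0.344  0.115]
 [ 0.605 -0.293  0.115]
 [ 0.441 -0.285  0.115]
 [ 0.436  0.345  0.115]]
[0.63745529 0.16377296 0.62989206 0.18269985]
[[174 174 175 172 174 172 174 174 163 158 161 147 104  95  95  76 103 121
  116 112 114 106 155 176 173 175 171 174 174 174]
 [181 181 183 180 180 182 179 180 172 163 166 183 139  89  85  90 165 194
  150 116 120 112 164 185 182 179 177 181 179 178]
 [178 179 178 177 179 176 177 166 158 163 163 180 138  86  75 118 172 184
  146 115 118 112 159 181 177 175 176 174 176 176]
 [181 181 179 179 178 180 181 169 159 163 178 168 118  90  73 114 170 184
  147 112 117 111 158 182 176 176 175 175 175 177]
 [180 180 180 179 179 177 177 178 168 161 168 130  95  94  63 151 185 182
  145 112 115 112 159 180 175 175 174 171 174 173]
 [175 176 174 175 176 176 177 174 176 180 176 128  98  94  80 156 194 149
  112 116 120 111 160 185 181 181 181 182 181 180]]
[[ 0.577 -0.119  0.138]
 [ 0.479 -0.117  0.138]]
[[ 0.477 -0.13   0.138]
 [ 0.571 -0.123  0.138]]
```

View pics/top_crop.png

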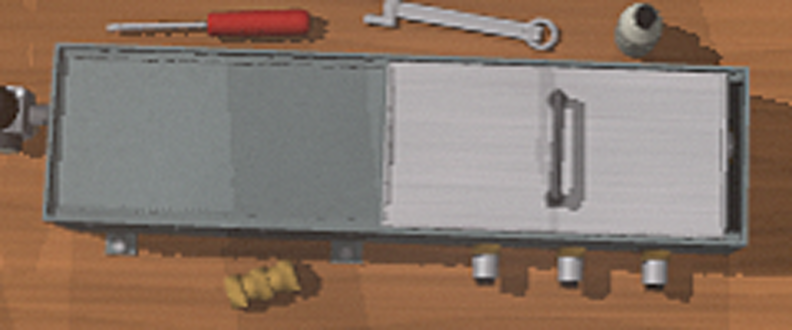

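View pics/side_crop.png

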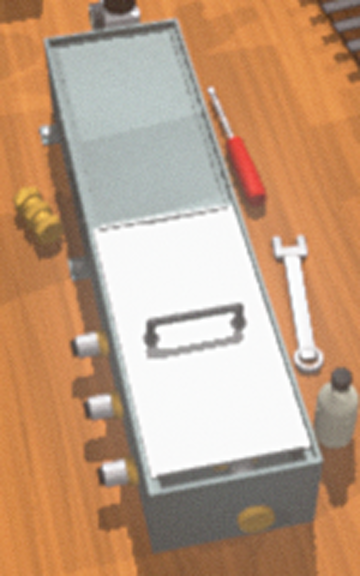

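>>> drive_tool(steps=[[0,0,0,7.2,0],[0,0,0,7.2,0],[0,0,0,7.2,0],[0,-3.8,-2.3,0,0],[0,-3.8,-2.3,0,0],[0,-3.8,-2.3,0,0],[0,-3.8,-2.3,0,0],[0,-3.8,-2.3,0,0],[0,-3.8,-2.3,0,0],[0,0,0,0,0]], force=40)

```text
time: 1.2
eef_pos: [0.3825, -0.4012, 0.2311]
tcp_rot: [0.707, -0.003, -0.707, -0.004]
contact_force: [-0.5, -0.3, -0.0]
opening: -0.001
```

Run:
```python
from h import *
s=readout.get_state();print(s["eef_pos"],R.from_quat(s["tcp_rot"]).as_matrix().round(3).tolist(),s["opening"],s["contact_force"])
c=cam("top");P=onz(c,[(197,203.6),(406.7,210.6),(405.5,262.5),(193.6,256.5)],.115);print(P.round(3),np.linalg.norm(np.roll(P,-1,0)-P,axis=1),P.mean(0))
```

```text
[ 0.38250226 -0.40121357  0.23110835] [[0.001, -0.01, -1.0], [0.002, -1.0, 0.01], [-1.0, -0.002, -0.001]] -0.0011886181814095844 [-0.45084082 -0.26200965 -0.04042407]
[[ 0.62   0.345  0.115]
 [ 0.606 -0.292  0.115]
 [ 0.449 -0.287  0.115]
 [ 0.458  0.347  0.115]] [0.63662273 0.15741463 0.63374494 0.16147257] [0.53314941 0.02820327 0.115     ]
```

>>> drive_tool(steps=[[0,-3.9,-2.4,0,0],[0,-3.9,-2.4,0,0],[0,-3.9,-2.4,0,0],[0,-3.9,-2.4,0,0],[0,-3.9,-2.4,0,0],[0,-3.7,-2.4,0,0],[3,0,0,0,0],[3,0,0,0,0],[0,0,0,0,0]])

```text
time: 2.15
eef_pos: [0.5251, -0.175, 0.1663]
tcp_rot: [-0.704, 0.004, 0.71, 0.007]
contact_force: [-0.1, 0.0, -1.4]
opening: -0.008
```

Run:
```python
from h import *
c=cam("side");save(c,"side1.png",(250,180,420,360),3.3)
t=readout.get_state()["eef_pos"];print(t,proj(c,t),(proj(c,t)-[250,180])*3.3)
```

```text
[ 0.5264076  -0.17589375  0.16895541] [[337.39046177 263.48041927]] [[288.38852385 275.48538359]]
```

View pics/side1.png

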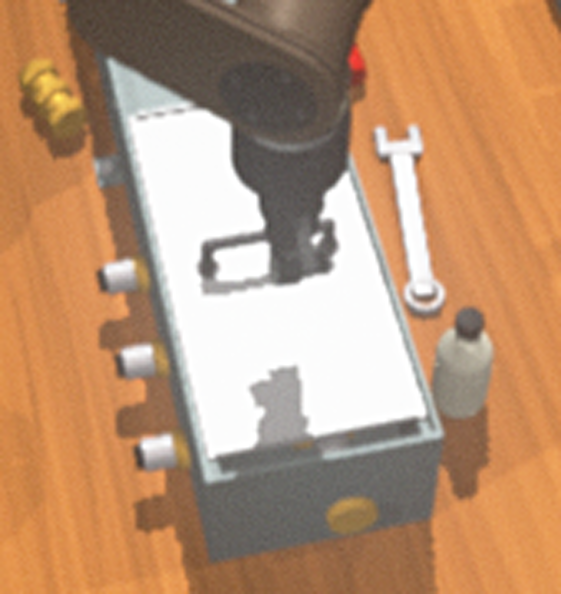

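The side crop shows the shut fingertips at (288,278), to the right of the bar and laterally within its span. Next I lower them and push.

>>> drive_tool(steps=[[2,0,0,0,0],[2,0,0,0,0],[0.9,0,0,0,0],[0,0,0,0,0],[0,-1,0,0,0],[0,-1,0,0,0],[0,-1,0,0,0],[0,-1,0,0,0],[0,-1,0,0,0],[0,0,0,0,0]])

```text
time: 3.2
eef_pos: [0.5287, -0.124, 0.1226]
tcp_rot: [0.707, -0.005, -0.707, -0.005]
contact_force: [-0.6, -0.1, 0.1]
opening: -0.003
```

Run:
```python
from h import *
c=cam("side");save(c,"side2.png",(250,150,420,360),2.8)
s=readout.get_state();print(s["eef_pos"],s["contact_force"])
```

```text
[ 0.52862216 -0.12444539  0.12238211] [ 0.25849407 -0.7981295   0.25787684]
```

View pics/side2.png

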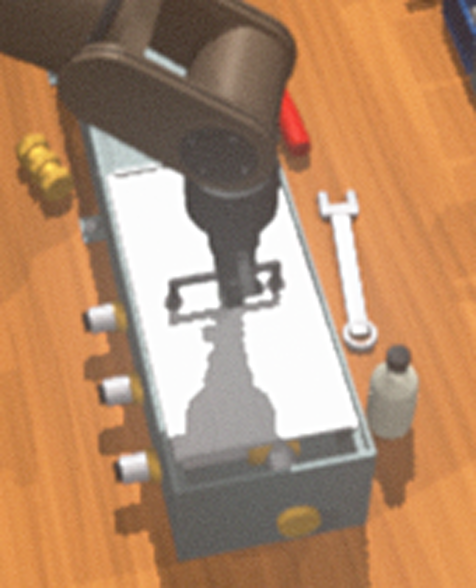

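The cover has moved: the gap at the right end has grown. I keep pushing.

>>> drive_tool(steps=[[0,-2,0,0,0],[0,-2,0,0,0],[0,-2,0,0,0],[0,-2,0,0,0],[0,-2,0,0,0],[0,-2,0,0,0],[0,-2,0,0,0],[0,-2,0,0,0],[0,-2,0,0,0],[0,-2,0,0,0]])

```text
time: 4.25
eef_pos: [0.5321, 0.0738, 0.1225]
tcp_rot: [0.707, -0.006, -0.707, -0.004]
contact_force: [0.7, -3.7, 0.5]
opening: -0.002
```

>>> drive_tool(steps=[[0,-1,0,0,0],[0,-1,0,0,0],[0,-1,0,0,0],[0,-1,0,0,0],[0,-1,0,0,0],[0,-0.7,0,0,0],[0,-0.6,0,0,0],[0,-0.6,0,0,0],[0,-0.5,0,0,0],[0,0,0,0,0]])

```text
time: 5.25
eef_pos: [0.5331, 0.1486, 0.1224]
tcp_rot: [0.707, -0.005, -0.707, -0.006]
contact_force: [2.0, -2.2, 1.3]
opening: -0.003
```

>>> drive_tool(steps=[[0,-0.5,0,0,0],[0,-0.5,0,0,0],[0,-0.4,0,0,0],[0,-0.4,0,0,0],[0,-0.3,0,0,0],[0,-0.3,0,0,0],[0,0,0,0,0]])

```text
time: 5.95
eef_pos: [0.5335, 0.1717, 0.1224]
tcp_rot: [0.707, -0.006, -0.707, -0.005]
contact_force: [1.3, -4.8, 0.8]
opening: -0.0
```

>>> drive_tool(steps=[[0,-0.2,0,0,0],[0,-0.2,0,0,0],[0,-0.2,0,0,0],[0,0,0,0,0]])

```text
time: 6.35
eef_pos: [0.5336, 0.1721, 0.1225]
tcp_rot: [-0.706, 0.009, 0.708, -0.001]
contact_force: [-0.3, -22.4, 3.8]
opening: 0.001
```

Force jumps to 22 N with no further travel, so the cover is against the end wall. I back off and look into the bay.

>>> drive_tool(steps=[[0,0.5,0,0,0],[0,1,0,0,0],[0,0.5,0,0,0],[-3,0,0,0,0],[-4,0,0,0,0],[-4,0,0,0,0],[0,0,0,0,0]])

```text
time: 7.05
eef_pos: [0.5362, 0.1594, 0.2397]
tcp_rot: [0.712, -0.004, -0.703, -0.006]
contact_force: [0.9, 0.6, 0.2]
opening: -0.004
```

Run:
```python
from h import *
c=cam("top");save(c,"top3.png",(280,195,420,290),5)
d=cam("side");save(d,"side3.png",(260,190,410,370),3.3)
print(readout.get_state()["eef_pos"])
```

```text
[0.53329294 0.15887937 0.23354653]
```

View pics/top3.png

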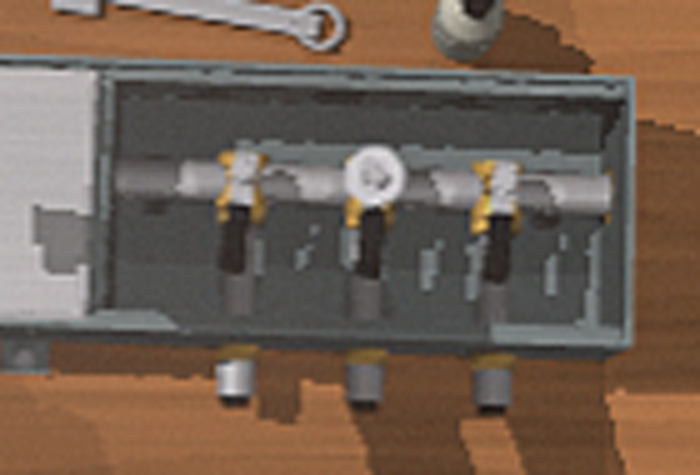

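View pics/side3.png

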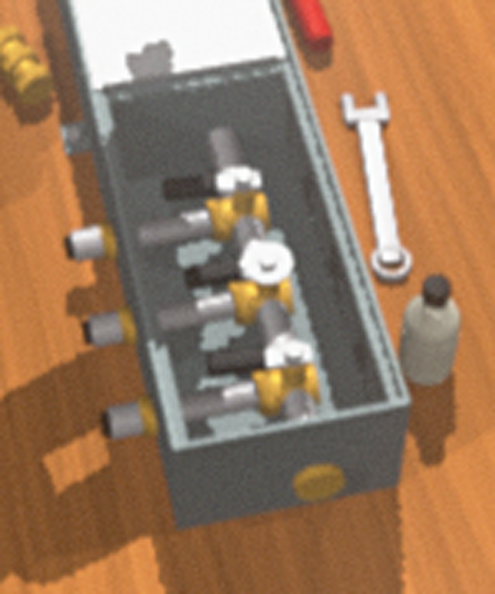

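The middle valve carries the disc: stem at top-crop (375,177) and side-crop (267,263). Its lever end is at about (370,278) and (190,277). The untagged levers end at (234,272) and (498,280).

Run:
```python
from h import *
c=cam("top");d=cam("side")
T=np.array([(375,177),(370,278),(243,172),(234,272),(500,180),(498,280)])/5+[280,195]
print("top",onz(c,T,[.086]*1+[.086]).round(3) if 0 else onz(c,T,.085).round(3).tolist())
S=np.array([(267,263),(190,277),(238,180),(165,188),(289,345),(210,360)])/3.3+[260,190]
print("side",onz(d,S,.086).round(3).tolist())
# expected stem from box: centre(.533,.028), yaw -.018
for y in(-85,-5,75): 
    b=np.array([.020,-.161+y/1e3]); print(.533+b[0]+.018*b[1],.028-.018*b[0]+b[1])
```

```text
top [[0.548, -0.137, 0.085], [0.486, -0.135, 0.085], [0.55, -0.057, 0.085], [0.488, -0.052, 0.085], [0.547, -0.214, 0.085], [0.485, -0.213, 0.085]]
side [[0.546, -0.138, 0.086], [0.488, -0.137, 0.086], [0.544, -0.058, 0.086], [0.488, -0.052, 0.086], [0.543, -0.211, 0.086], [0.486, -0.209, 0.086]]
0.5485720000000001 -0.21836
0.5500120000000001 -0.13836
0.551452 -0.05836000000000001
```

>>> drive_tool(steps=[[0,4.1,0.3,0,0],[0,4.2,0.3,0,0],[0,4.2,0.3,0,0],[0,4.2,0.3,0,0],[0,4.2,0.3,0,0],[0,4.2,0.4,0,0],[0,4.2,0.3,0,0],[0,4.0,0.4,0,0],[0,0,0,0,0],[0,0,0,0,0]])

```text
time: 8.25
eef_pos: [0.5009, -0.1743, 0.2302]
tcp_rot: [-0.706, 0.005, 0.708, 0.007]
contact_force: [-0.0, 1.1, -0.0]
opening: 0.002
```

>>> drive_tool(steps=[[3,0,-0.2,0,0],[3,0,0,0,0],[3,0,0,0,0],[1,0,0,0,0],[0,0,0,0,0],[0,0,0,0,0]])

```text
time: 8.85
eef_pos: [0.5046, -0.1738, 0.1333]
tcp_rot: [0.707, -0.005, -0.707, -0.005]
contact_force: [0.7, 0.1, 0.3]
opening: -0.001
```

Run:
```python
from h import *
d=cam("side");save(d,"side4.png",(260,190,410,370),3.3)
s=readout.get_state();print(s["eef_pos"],s["contact_force"],R.from_quat(s["tcp_rot"]).as_matrix().round(3).tolist())
```

```text
[ 0.50506754 -0.17429292  0.13403878] [0.06665108 0.34523532 0.76929016] [[0.003, -0.014, -1.0], [-0.001, -1.0, 0.014], [-1.0, 0.001, -0.003]]
```

View pics/side4.png

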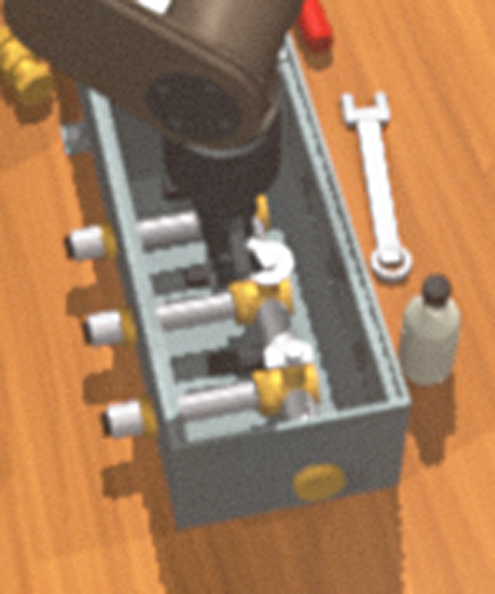

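The fingertips show at about (228,285), above the gap between the tagged lever and the right one, which agrees with the numbers. I descend and push.

>>> drive_tool(steps=[[2,0,0,0,0],[2,0,0,0,0],[1.9,0,0,0,0],[0,0,0,0,0],[0,0,0,0,0]])

```text
time: 9.4
eef_pos: [0.5048, -0.1747, 0.0748]
tcp_rot: [0.708, -0.006, -0.706, -0.005]
contact_force: [-0.4, 0.1, 0.8]
opening: 0.001
```

>>> drive_tool(steps=[[0,-0.8,0,0,0],[0,-0.8,0,0,0],[0,-0.8,0,0,0],[0,-0.8,0.1,0,0],[0,-0.7,0.1,0,0],[0,-0.7,0,0,0],[0,0,0,0,0]])

```text
time: 10.1
eef_pos: [0.5035, -0.1294, 0.0748]
tcp_rot: [0.708, -0.006, -0.706, -0.003]
contact_force: [-0.7, -5.8, 1.3]
opening: -0.002
```

>>> drive_tool(steps=[[0,-0.6,-0.3,0,0],[0,-0.6,-0.4,0,0],[0,-0.6,-0.4,0,0],[0,-0.4,-0.5,0,0],[0,-0.4,-0.5,0,0],[0,-0.3,-0.5,0,0],[0,0,0,0,0]])

```text
time: 10.8
eef_pos: [0.5272, -0.0994, 0.0728]
tcp_rot: [-0.705, 0.005, 0.709, 0.004]
contact_force: [-5.4, -4.1, 0.2]
opening: 0.006
```

>>> drive_tool(steps=[[0,0,-0.2,0,0],[0,0,-0.2,0,0],[0,0,0,0,0]])

```text
time: 11.1
eef_pos: [0.5293, -0.099, 0.0727]
tcp_rot: [-0.703, 0.005, 0.711, 0.005]
contact_force: [-10.1, -1.4, 4.3]
opening: 0.001
```

>>> drive_tool(steps=[[0,0,-0.2,0,0],[0,0,-0.2,0,0],[0,0,0,0,0]])

```text
time: 11.4
eef_pos: [0.5294, -0.0989, 0.0726]
tcp_rot: [-0.699, 0.004, 0.715, 0.005]
contact_force: [-22.4, -3.6, 13.3]
opening: 0.001
```

The lever is stalled against its stop, with force up to 22 N and no further motion. I back off, raise and move the arm aside to check.

>>> drive_tool(steps=[[0,0,0.6,0,0],[0,0.4,0.8,0,0],[0,0.4,0.6,0,0],[-2,0,0,0,0],[-4,0,0,0,0],[-4,0,0,0,0],[-4,0,0,0,0],[0,-4,0,0,0],[0,-4,0,0,0],[0,-4,0,0,0]])

```text
time: 12.4
eef_pos: [0.519, 0.0135, 0.2144]
tcp_rot: [0.708, -0.006, -0.706, -0.006]
contact_force: [1.2, 0.4, -0.3]
opening: 0.002
```

>>> drive_tool(steps=[[0,-4,0,0,0],[0,-4,0,0,0],[0,-4,0,0,0],[0,-4,0,0,0],[0,0,0,0,0],[0,0,0,0,0]])

```text
time: 13.0
eef_pos: [0.5211, 0.1732, 0.2135]
tcp_rot: [0.707, -0.005, -0.707, -0.005]
contact_force: [-0.0, -0.2, -0.2]
opening: 0.0
```

Run:
```python
from h import *
c=cam("top");save(c,"top5.png",(180,190,420,290),3.3)
d=cam("side")
a=c["frame"][200:280,280:420,::-1];b=d["frame"][190:370,260:410,::-1]
a=cv2.resize(a,None,fx=3,fy=3,interpolation=2);b=cv2.resize(b,None,fx=2.4,fy=2.4,interpolation=2)
o=np.zeros((max(a.shape[0],b.shape[0]),a.shape[1]+b.shape[1],3),np.uint8);o[:a.shape[0],:a.shape[1]]=a;o[:b.shape[0],a.shape[1]:]=b
cv2.imwrite("pics/both5.png",o)
s=readout.get_state();print(s["eef_pos"],s["contact_force"],s["time"],o.shape)
```

```text
[0.52126085 0.17185773 0.21337615] [ 0.1261798   0.63945746 -1.03965611] 13.1 (432, 780, 3)
```

View pics/both5.png

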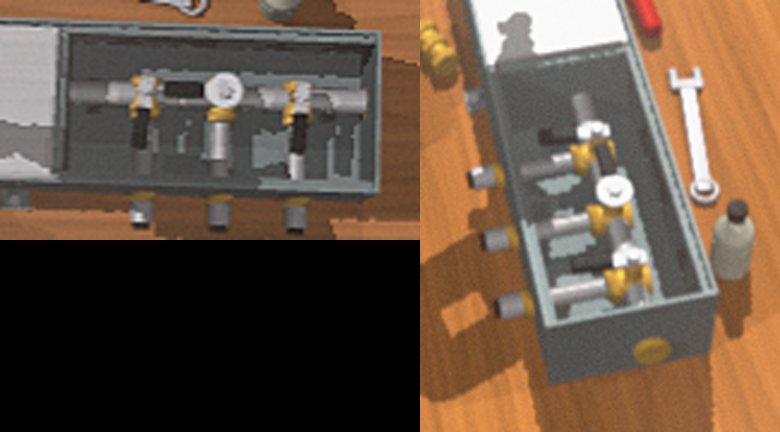

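View pics/top5.png

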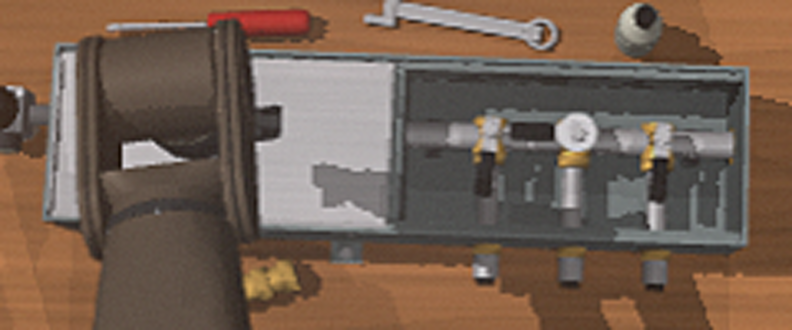

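The tagged lever now lies crosswise, with its black grip at (532,131) pointing left from the disc at (577,131). The other two levers still point to the front. The cover reaches the left wall at (62,140), and the things around are unmoved.

```bash
python3 -c "
from h import *
print(sign_off())"
```

```text
the job is handed in; nothing more can be done
None
```

I slid the cover to the left by its handle with the shut fingertips until it met the end wall. There the force rose to 22 N and the cover stopped moving. I then pushed the lever of the middle valve, the one with the round tag, clockwise onto its stop. It also stalled at 22 N, with the fingertip about where a lever at 90° would put it.

I handed the job in at about 13 s of the 54 s allowed. I did not measure the final lever angle or cover position from pixels, and the hand-in returned no verdict.

In the last pictures:
- **Cover:** it is parked at the left wall.
- **Tagged lever:** it lies crosswise, pointing left.
- **Other levers:** both still point to the front.
- **Surroundings:** the spanner, screwdriver and sealant bottle have not visibly moved. The coupling is partly hidden by the arm. The tin, tube coil and mug lay outside these pictures.
- **Arm:** it was clear of everything, with only sensor noise on the force reading.

No check failed. The top and side cameras put the valve stems within about 5 mm of each other in the one direct comparison.

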